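# Sort the stripped motorcycle parts

### The arm

A 6-joint arm with a two-finger parallel gripper is mounted at the origin on the work surface. World frame = base frame: x ahead of the robot, y to its left, z up, the work surface at z = 0. Lengths are in m, angles in rad, forces in N, time in s.
With the tool pointing down it reaches from about 0.375 to 0.975 m from the base axis. Payload 3.8 kg.
Tool frame: the origin (TCP) lies midway between the tips of the shut fingers; the grasp point (between the pads) lies 19 mm behind it; z points along the fingers, y is the line along which they close (so a half turn about z gives the same grasp; the last joint's range is limited). The gripper opens to 85 mm and grips with 20 to 120 N. Pads are 22 mm wide; open, the fingers measure 114 mm over their backs; the gripper's body (76 mm by 85 mm) begins 54 mm behind the grasp point. The pads swing forward as they close: fully open they stand 13 mm farther back than shut.
Start: joints at [-1.317, 0.264, 1.604, -0, 1.274, -0.037], TCP at [0.194, -0.647, 0.231] pointing down, gripper open.
Joint ranges: [-2.63, 2.63], [-0.94, 2.18], [0.31, 2.57], [-1.31, 4.45], [0, 2.66], [-2.55, 2.55]. Speed limits (rad/s): [2.57, 2.57, 3.14, 3.14, 3.14, 3.14].

### API

Orientations are given as a rotation vector (axis times angle).
In Python, from workcell import bot gives the robot as it stands.
- The arm moves only by the tool servo_tool, never from a script. Its argument "series" is a list of rows, each a list of 7 numbers: the shift along the world's x, y, z in units of 0.15 m (1.0 is 0.15 m), then the turn, a rotation vector about the world's x, y, z in units of 180 degrees (1.0 is 180 degrees), then the closure, from 0 (fully open) to 1 (shut). A call has 1 to 20 rows; each row is the pose to reach, as a shift and turn from the pose commanded when the call began, turning the shorter way round; what a row does not reach only later rows make up. A row lasts 1/10 s, in which the tool goes at most 50 mm and 8.59 degrees, less where a joint would pass 70% of its speed; a pose out of reach is approached as far as the arm can. A call with a number of a shift or a turn outside -1 to 1 is refused whole. A call with a gripper value outside its range is refused whole. The fingers move at their own pace and stop on an object; "newtons" is the grip in N (left out, the last holds). Time passes only in rows, so rows that repeat a pose let the fingers close. It gives the time, the measured TCP pose, the force, the opening and the grip force at its end, in the units of the state.
- bot.read_state(): the state, without advancing time (a new reading comes with each control period).
- bot.read_camera(name): name is "side" or "top" or "wrist"; returns the picture (420x560x3 uint8, red, green, blue); there is no depth.
- bot.camera_info(name): a dict with "vertical_fov" (degrees; the focal length in pixels is half the picture's height over the tangent of half this angle, whatever the lens; pixels are square), "cx", "cy" (the principal point, pixels), "dist" ([k1, k2, p1, p2, k3] as OpenCV has them; the pictures are not rectified), "R" (3x3) and "t" (3): a world point X has camera coordinates R X + t. Camera axes: x right, y down, z forward; pixel columns grow to the right and rows downward; lengths in m; the calibration is good to about 2 mm. A picture is of the moment at which its call begins: read the wrist's pose just before it. camera_info takes no time and is no camera call; for the wrist camera it gives the pose at the moment of the call.
- bot.finish_job(): hands the job in; it is judged then, once.
Trained networks look in the newest picture that a camera, given by its name, has taken for a name from the list of things; names that differ only in an ending like _2 or _b are one class to them, and where a whole thing is asked for, a point or a joint stands for the part that bears it (a point fixed in the world has none). Each returns a list of dicts, best first, with "score" (0 to 1); they miss things now and then, are a little off and sometimes report something else, mostly with a low value. They report only what shows in the picture. A call takes as long as a camera call. They do not tell look-alikes from the thing itself.
- bot.recognise(target, camera): "box" ([left, top, right, bottom] as shares, 0 to 1, of the picture: columns of its width, rows of its height, round what is visible of it).
- bot.trace(target, camera): "mask" (420x560 bool, what is visible of it) and "box" ([left, top, right, bottom] as shares, 0 to 1, of the picture: columns of its width, rows of its height, round what is visible of it).
- bot.mark_of(target, camera): "at" ([row, column] as shares, 0 to 1, of the picture: columns of its width, rows of its height: a listed point, or the origin of a listed thing).
The state is a dict: "time": time; "q": joint angles; "joint_vel": joint speeds; "joint_torque": joint torques, N m; "tool_pos": TCP position; "tcp_rot": TCP orientation; "wrist_force": force on the tool from outside, world axes, zero at the start; "torque": the same for the moment, N m; "width": opening from 0.0 (shut) to 1.0 (fully open); "grip_force": force on a finger pad.
Only numpy, scipy, OpenCV 4.12 (cv2) and the standard library are available. Lean on these libraries where they do the work, as an engineer would, in place of code of your own. Each camera call takes 0.05 s, during which the arm holds its last target. There are 200 camera calls.

### The job

Sort the five parts scattered on the bench: lay both ball bearings flat in the empty bay of the tray whose small bay shows a bearing, stand both tube spacers upright in the empty bay of the tray that shows a tube, and stand the tall black ignition unit upright, fully home, in the middle of the free slot of its rack, between its two neighbours. Every part rests on the floor of its own place, none on top of another; set each one down gently, never drop it.

Things in the scene. Friction and masses are not known exactly. Their poses are not given: they have to be found in the camera images.
- bearing_large_mid (a point): Large ball bearing lying flat: steel ring 47 mm across, 14 mm high, 22 mm bore, black rubber seal between its races. The point is its centre, half-way up; z up. 0.12 kg.
- bearing_small_mid (a point): Small ball bearing lying flat: steel ring 35 mm across, 12 mm high, 16 mm bore, black rubber seal between its races. The point is its centre, half-way up; z up. 0.06 kg.
- spacer_long_mid (a point): Long axle spacer, a plain aluminium tube standing upright: 30 mm across, 45 mm high, wall 4 mm. The point is its centre, half-way up; z up. 0.06 kg.
- spacer_short_mid (a point): Short axle spacer, a plain aluminium tube standing upright: 30 mm across, 28 mm high, wall 4 mm. The point is its centre, half-way up; z up. 0.04 kg.
- ignition_unit_mid (a point): Ignition unit: slim black card-like box standing on its lower edge, 14 mm thick (x), 60 mm wide (y), 70 mm high (z), of which the top 6 mm is a grey connector 10 mm thick and 34 mm wide; an aluminium plate on each face. The point is its centre, half-way up. 0.11 kg. Grip it across the thickness, in its upper half.
- tray_bearings: Fixed steel tray 190 x 130 mm, walls 18 high and 4 thick, floor 4 mm thick. Origin: its underside's centre; x along its length, z up; place and yaw vary. A 16 mm high cross wall at x +40 mm: the small bay on the +x side holds a fixed specimen, a ball bearing 42 mm across and 13 mm high; the large empty bay (x -91 to +38, y -61 to +61 mm) is to be filled.
- tray_spacers: Fixed steel tray 190 x 130 mm, walls 18 high and 4 thick, floor 4 mm thick. Origin: its underside's centre; x along its length, z up; place and yaw vary. A 16 mm high cross wall at x +40 mm: the small bay on the +x side holds a fixed specimen, an aluminium tube 28 mm across and 34 mm high; the large empty bay (x -91 to +38, y -61 to +61 mm) is to be filled.
- rack: Fixed wooden rack, 120 x 90 mm, origin at its underside's centre, x along its length, z up; place and yaw vary. At its centre one free slot, floor at z 8 mm, 22 mm wide (x), between grey dividers running 70 mm along y, up to z 37 mm, flared to 30 mm at the top. At x -40 and +40 mm stand fixed lower ignition units, 14 mm thick, 60 mm wide, tops at z 48 mm.
Mind the look-alikes: they are no part of the job. What is shaped like the part that bears ignition_unit_mid but yellow is not meant.

How it is judged:
By the outcome, as a careful person would: the job done as asked, in the order asked, and still so for the second after the job is handed in, with the robot touching nothing.
It also fails if it takes over 128 s, if anything falls off the work surface, if the arm or the gripper's body presses on something with over 40 N, if the wrist force passes 120 N, or if a joint passes its speed limit or range.

## Working session

There is one attempt and no reset: what is moved stays moved. The work goes in short steps, Python scripts to look and compute and a tool call to move; the robot and the scene stay as the last step left them, time stands still between calls to the robot, and variables do not carry over. Pictures are saved under pics/ and viewed, at most 14 in all, crops included, and the job is handed in when it is done.

Besides the shell and the picture viewer there is one more tool, called by a JSON object that holds its "method" and its "body". servo_tool: Moves the arm, as the interface text tells. Shifts and turns lie within -1 to 1; 1 stands for 0.15 m of shift or 180 degrees of turn. Its arguments: {"type":"object","properties":{"series":{"type":"array","items":{"type":"array","items":{"type":"number"}}},"newtons":{"type":"number"}},"required":["series"]}

```bash
mkdir -p pics; ls; cat > h.py <<'E'
import numpy as np,cv2
from workcell import bot
def cam(n,ci=None):
    c=ci or bot.camera_info(n); f=210/np.tan(np.radians(c['vertical_fov'])/2)
    K=np.array([[f,0,c['cx']],[0,f,c['cy']],[0,0,1.]]); return K,np.array(c['dist'],float),np.array(c['R']),np.array(c['t'])
def ray(n,u,v,z,ci=None):
    K,d,R,t=cam(n,ci); p=cv2.undistortPoints(np.array([[[u,v]]],float),K,d)[0,0]
    r=R.T@np.array([p[0],p[1],1]); o=-R.T@t; return o+r*(z-o[2])/r[2]
def proj(n,X,ci=None):
    K,d,R,t=cam(n,ci); return cv2.projectPoints(np.atleast_2d(np.array(X,float)),cv2.Rodrigues(R)[0],t,K,d)[0][:,0]
def shot(n,fn):
    im=bot.read_camera(n); cv2.imwrite('pics/'+fn,im[:,:,::-1]); return im
E
python3 - <<'E'
from h import *
print(bot.read_state())
for n in ['top','side']:
    shot(n,n+'0.png'); c=bot.camera_info(n); print(n,c['vertical_fov'],-np.array(c['R']).T@np.array(c['t']))
Z=dict(bearing_large_mid=.007,bearing_small_mid=.006,spacer_long_mid=.0225,spacer_short_mid=.014,ignition_unit_mid=.035,tray_bearings=0,tray_spacers=0,rack=0)
for k,z in Z.items():
    for m in bot.mark_of(k,'top')[:3]:
        v,u=m['at'][0]*420,m['at'][1]*560
        print(k,round(m['score'],2),round(u),round(v),ray('top',u,v,z).round(3))
E
```

```text
pics
{'time': 0.0, 'q': array([-1.31692805e+00,  2.64762090e-01,  1.60541174e+00, -2.13389150e-05,
        1.27371829e+00, -3.68784456e-02]), 'joint_vel': array([ 0.00029353,  0.00075561, -0.00042419,  0.00030018,  0.00029325,
       -0.00042256]), 'joint_torque': array([ 1.28276406e-03, -5.15108263e+01, -3.67312467e+01,  2.15581103e-04,
        1.30697750e-02,  7.88703375e-06]), 'tool_pos': array([ 0.19331576, -0.64593529,  0.22993565]), 'tcp_rot': array([-3.10619369e+00, -4.54775868e-01,  4.22656880e-04]), 'wrist_force': array([-0.20768119,  0.94493193, -0.5919335 ]), 'torque': array([ 0.01466141, -0.03499008, -0.0386283 ]), 'grip_force': 0.0, 'width': 1.0025965929886798}
top 49.91416650214373 [ 0.23189949 -0.01079351  1.12586458]
side 50.60080018139962 [-2.53219156e-04 -6.74396657e-01  6.07067210e-01]
bearing_large_mid 0.53 269 225 [0.433 0.001 0.007]
bearing_large_mid 0.28 156 254 [0.355 0.283 0.007]
bearing_small_mid 0.45 324 224 [ 0.434 -0.137  0.006]
spacer_long_mid 0.68 172 159 [0.599 0.252 0.022]
spacer_long_mid 0.48 208 225 [0.427 0.152 0.022]
spacer_short_mid 0.62 156 255 [0.352 0.28  0.014]
ignition_unit_mid 0.79 414 277 [ 0.302 -0.351  0.035]
ignition_unit_mid 0.5 390 250 [ 0.367 -0.295  0.035]
tray_bearings 0.92 373 161 [ 0.606 -0.271 -0.   ]
tray_spacers 0.76 168 160 [0.603 0.268 0.   ]
tray_spacers 0.4 210 225 [0.43  0.151 0.   ]
rack 0.77 265 154 [0.623 0.012 0.   ]
```

View pics/top0.png

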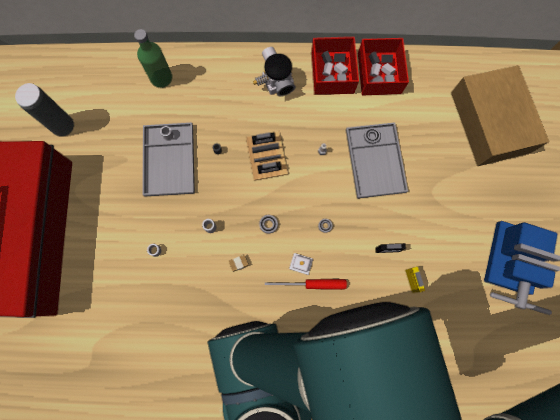

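View pics/side0.png

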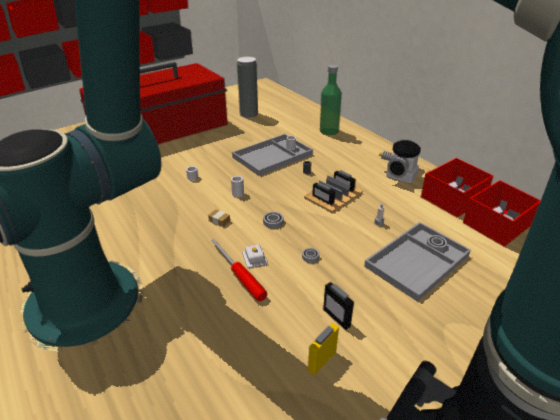

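The top view shows the large bearing at (269,225), small bearing at (326,226), long spacer at (209,226) and short spacer at (154,250). The black ignition unit is at (390,248), with the yellow look-alike at (417,278). The spacer tray is on the left, the rack is in the middle at (267,156), and the bearing tray is on the right.

```bash
python3 - <<'E'
from h import *
bot.read_camera('top')
Z=dict(bearing_large_mid=.014,bearing_small_mid=.012,spacer_long_mid=.0225,spacer_short_mid=.014,ignition_unit_mid=.07,tray_bearings=.018,tray_spacers=.018,rack=0.008)
for k,z in Z.items():
    for m in bot.trace(k,'top')[:2]:
        M=m['mask'].astype(np.uint8); cs=cv2.findContours(M,0,2)[0]; c=max(cs,key=cv2.contourArea)
        P=np.array([ray('top',p[0][0],p[0][1],z)[:2] for p in c],np.float32)
        r=cv2.minAreaRect(P); (ux,uy),rad=cv2.minEnclosingCircle(P)
        print(k,round(m['score'],2),(np.array(m['box'])*[560,420,560,420]).round(),np.round(r[0],3),np.round(r[1],3),round(r[2],1))
im=bot.read_camera('top'); 
a=cv2.resize(im[195:275,130:430],None,fx=2.66,fy=2.66,interpolation=2); b=cv2.resize(im[110:210,130:430],None,fx=2.66,fy=2.66,interpolation=2)
cv2.imwrite('pics/crop.png',np.vstack([b,a])[:,:,::-1])
E
```

```text
bearing_large_mid 0.76 [260. 217. 276. 234.] [0.434 0.003] [0.043 0.04 ] 0.4
bearing_large_mid 0.27 [344. 125. 406. 197.] [ 0.607 -0.274] [0.196 0.141] 6.9
bearing_small_mid 0.7 [319. 220. 332. 234.] [ 0.43  -0.141] [0.033 0.033] 0.4
spacer_long_mid 0.67 [204. 218. 217. 232.] [0.418 0.142] [0.012 0.021] 40.1
spacer_short_mid 0.39 [147. 246. 159. 257.] [0.366 0.289] [0.034 0.028] 47.0
ignition_unit_mid 0.72 [376. 244. 408. 253.] [ 0.368 -0.287] [0.02  0.073] 3.2
ignition_unit_mid 0.58 [403. 266. 423. 293.] [ 0.292 -0.341] [0.059 0.034] 16.3
tray_bearings 0.6 [344. 123. 406. 197.] [ 0.604 -0.274] [0.193 0.136] 7.2
tray_spacers 0.6 [143. 124. 194. 195.] [0.603 0.263] [0.194 0.131] 4.2
rack 0.84 [251. 129. 287. 180.] [0.617 0.009] [0.124 0.09 ] 10.9
```

View pics/crop.png

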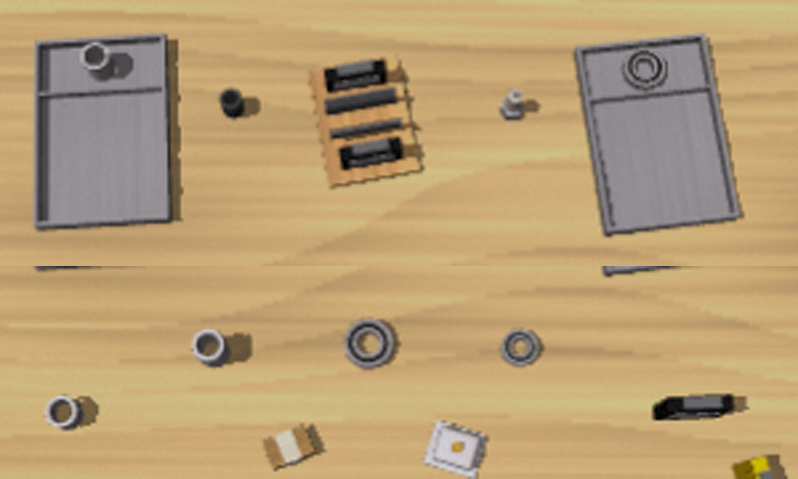

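{"method": "servo_tool", "body": {"series": [[0.32, 0.865, 0, 0, 0, 0.08, 0], [0.32, 0.865, 0, 0, 0, 0.08, 0], [0.32, 0.865, 0, 0, 0, 0.08, 0], [0.32, 0.865, 0, 0, 0, 0.08, 0], [0.32, 0.865, 0, 0, 0, 0.08, 0]]}}

```text
time: 1.5
tool_pos: [0.2419, -0.5167, 0.2318]
tcp_rot: [3.025, 0.843, -0.0]
wrist_force: [-0.4, -0.2, 0.0]
width: 0.997
grip_force: 0.0
```

{"method": "servo_tool", "body": {"series": [[0.32, 0.865, 0, 0, 0, 0.08, 0], [0.32, 0.865, 0, 0, 0, 0.08, 0], [0.32, 0.865, 0, 0, 0, 0.08, 0], [0.32, 0.865, 0, 0, 0, 0.08, 0], [0.32, 0.865, 0, 0, 0, 0.08, 0]]}}

```text
time: 2.0
tool_pos: [0.2898, -0.3883, 0.2319]
tcp_rot: [2.895, 1.214, -0.001]
wrist_force: [-0.1, 0.4, 0.4]
width: 0.999
grip_force: 0.0
```

{"method": "servo_tool", "body": {"series": [[0.32, 0.865, 0, 0, 0, 0.08, 0], [0.32, 0.865, 0, 0, 0, 0.08, 0], [0.32, 0.865, 0, 0, 0, 0.08, 0], [0.32, 0.865, 0, 0, 0, 0.08, 0], [0.32, 0.865, 0, 0, 0, 0.08, 0]]}}

```text
time: 2.5
tool_pos: [0.3381, -0.2588, 0.2318]
tcp_rot: [2.721, 1.567, -0.001]
wrist_force: [-0.1, -0.8, 0.7]
width: 0.997
grip_force: 0.0
```

{"method": "servo_tool", "body": {"series": [[0.32, 0.865, 0, 0, 0, 0.08, 0], [0.32, 0.865, 0, 0, 0, 0.08, 0], [0.32, 0.865, 0, 0, 0, 0.08, 0], [0.32, 0.865, 0, 0, 0, 0.08, 0], [0.32, 0.865, 0, 0, 0, 0.08, 0]]}}

```text
time: 3.0
tool_pos: [0.3861, -0.129, 0.2315]
tcp_rot: [2.504, 1.896, -0.001]
wrist_force: [0.6, 0.5, 0.6]
width: 0.998
grip_force: 0.0
```

{"method": "servo_tool", "body": {"series": [[0.32, 0.865, 0, 0, 0, 0.08, 0], [0.32, 0.865, 0, 0, 0, 0.087, 0], [0.32, 0.865, 0, 0, 0, 0.087, 0], [0.32, 0.865, 0, 0, 0, 0.087, 0], [0.32, 0.865, 0, 0, 0, 0.087, 0]]}}

```text
time: 3.5
tool_pos: [0.434, 0.0005, 0.2312]
tcp_rot: [2.223, 2.219, -0.002]
wrist_force: [0.1, -0.1, 0.6]
width: 1.005
grip_force: 0.0
```

```bash
cat >> h.py <<'E'
def st():
    s=bot.read_state(); R=cv2.Rodrigues(np.array(s['tcp_rot']))[0]
    print('t',round(s['time'],2),'p',np.round(s['tool_pos'],4),'ydir',round(np.degrees(np.arctan2(R[1,1],R[0,1])),2),'zdir',R[:,2].round(3),'F',np.round(s['wrist_force'],1),'w',round(s['width'],3),'g',round(s['grip_force'],1)); return s
E
python3 - <<'E'
from h import *
st()
for n,u,v,z in [('long',208.2,225.5,.045),('short',154.1,249.5,.028),('L',268.7,224,.014),('S',325.5,225.5,.012)]: print(n,ray('top',u,v,z).round(4))
c=bot.camera_info('wrist'); print(c['vertical_fov'],-np.array(c['R']).T@np.array(c['t']))
shot('wrist','w1.png'); 
for k,z in dict(bearing_large_mid=.007,bearing_small_mid=.006).items():
    for m in bot.mark_of(k,'wrist')[:3]:
        v,u=m['at'][0]*420,m['at'][1]*560
        print(k,round(m['score'],2),round(u),round(v),ray('wrist',u,v,z,c).round(4))
E
```

```text
t 3.5 p [0.434  0.0005 0.2312] ydir -0.12 zdir [-0.001 -0.001 -1.   ] F [ 0.1 -0.1  0.6] w 1.005 g 0.0
long [0.4224 0.1483 0.045 ]
short [0.3645 0.2819 0.028 ]
L [0.4328 0.0014 0.014 ]
S [ 0.4304 -0.1411  0.012 ]
67.32859829694293 [0.43465895 0.07663418 0.3741613 ]
bearing_large_mid 0.81 275 178 [ 0.4291 -0.001   0.007 ]
bearing_small_mid 0.56 281 287 [ 0.4356 -0.1482  0.006 ]
```

View pics/w1.png

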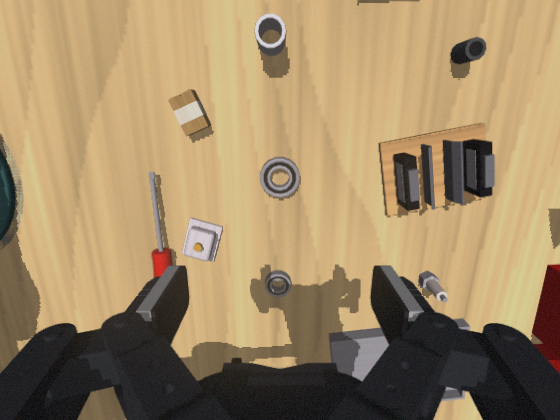

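The wrist view shows the large bearing at (280,178), small bearing at (278,284) and long spacer rim at (270,33). This agrees with the top camera, so I'll descend on the large bearing.

{"method": "servo_tool", "body": {"series": [[0, 0, -0.8, 0, 0, 0, 0.25], [0, 0, -0.8, 0, 0, 0, 0.25], [0, 0, -0.8, 0, 0, 0, 0.25], [0, 0, -0.8, 0, 0, 0, 0.25]], "newtons": 40}}

```text
time: 4.05
tool_pos: [0.4296, 0.0008, 0.1075]
tcp_rot: [-2.222, -2.213, 0.009]
wrist_force: [0.3, -0.2, 0.9]
width: 0.747
grip_force: 0.0
```

```bash
python3 - <<'E'
from h import *
st(); c=bot.camera_info('wrist')
im=shot('wrist','w2.png')
for k,z in dict(bearing_large_mid=.014).items():
    for m in bot.trace(k,'wrist')[:1]:
        y,x=np.nonzero(m['mask']); u,v=(x.min()+x.max())/2,(y.min()+y.max())/2
        print(k,round(m['score'],2),u,v,x.min(),x.max(),y.min(),y.max(),ray('wrist',u,v,z,c).round(4),ray('wrist',x.mean(),y.mean(),.01,c).round(4))
E
```

```text
t 4.05 p [0.4296 0.0008 0.1075] ydir -0.23 zdir [-0.008  0.    -1.   ] F [ 0.3 -0.2  0.9] w 0.747 g 0.0
bearing_large_mid 0.77 286.5 208.0 258 315 179 237 [0.4348 0.0033 0.014 ] [0.4347 0.0018 0.01  ]
```

{"method": "servo_tool", "body": {"series": [[0, 0.01, -0.25, 0, 0, 0, 0.25], [0, 0.01, -0.5, 0, 0, 0, 0.25], [0, 0.01, -0.62, 0, 0, 0, 0.25], [0, 0.01, -0.7, 0, 0, 0, 0.25], [0, 0.01, -0.73, 0, 0, 0, 0.25], [0, 0.01, -0.73, 0, 0, 0, 0.25], [0, 0.01, -0.73, 0, 0, 0, 0.25]]}}

```text
time: 4.85
tool_pos: [0.4352, 0.0034, 0.0032]
tcp_rot: [2.222, 2.218, 0.003]
wrist_force: [-0.5, -0.6, -0.3]
width: 0.752
grip_force: 0.0
```

```bash
python3 -c "
from h import *
st()"
```

```text
t 4.85 p [0.4352 0.0034 0.0032] ydir -0.09 zdir [ 0.003 -0.    -1.   ] F [-0.5 -0.6 -0.3] w 0.752 g 0.0
```

{"method": "servo_tool", "body": {"series": [[0, 0, -0.02, 0, 0, 0, 0.25], [0, 0, -0.02, 0, 0, 0, 0.4], [0, 0, -0.02, 0, 0, 0, 0.6], [0, 0, -0.02, 0, 0, 0, 0.6], [0, 0, -0.02, 0, 0, 0, 0.6], [0, 0, -0.02, 0, 0, 0, 0.6], [0, 0, -0.02, 0, 0, 0, 0.6], [0, 0, -0.02, 0, 0, 0, 0.6]]}}

```text
time: 5.65
tool_pos: [0.434, 0.0036, -0.0003]
tcp_rot: [2.223, 2.22, 0.001]
wrist_force: [-1.9, -0.0, 6.5]
width: 0.532
grip_force: 39.9
```

```bash
python3 -c "
from h import *
st()"
```

```text
t 5.65 p [ 4.34e-01  3.60e-03 -3.00e-04] ydir -0.08 zdir [ 0.001 -0.    -1.   ] F [-1.9 -0.   6.5] w 0.532 g 39.9
```

{"method": "servo_tool", "body": {"series": [[0, 0, 0.2, 0, 0, 0, 0.6], [0, 0, 0.5, 0, 0, 0, 0.6], [0, 0, 0.8, 0, 0, 0, 0.6], [0, 0, 0.8, 0, 0, 0, 0.6]]}}

```text
time: 6.05
tool_pos: [0.439, 0.0034, 0.1256]
tcp_rot: [2.216, 2.213, 0.014]
wrist_force: [0.5, 0.7, -0.8]
width: 0.532
grip_force: 41.6
```

{"method": "servo_tool", "body": {"series": [[0.25, -0.5, 0, 0, 0, 0.04, 0.6], [0.5, -1, 0, 0, 0, 0.04, 0.6], [0.5, -1, 0, 0, 0, 0.04, 0.6], [0.5, -1, 0, 0, 0, 0.04, 0.6]]}}

```text
time: 6.45
tool_pos: [0.5102, -0.15, 0.1184]
tcp_rot: [2.081, 2.351, -0.0]
wrist_force: [1.2, -0.2, -1.1]
width: 0.534
grip_force: 41.6
```

{"method": "servo_tool", "body": {"series": [[0.25, -0.5, 0, 0, 0, 0, 0.6], [0.487, -0.9, 0, 0, 0, 0, 0.6], [0.487, -1, 0, 0, 0, 0, 0.6], [0.487, -1, 0, 0, 0, 0, 0.6], [0.487, -1, 0, 0, 0, 0, 0.6]]}}

```text
time: 6.95
tool_pos: [0.5816, -0.2981, 0.1175]
tcp_rot: [-2.081, -2.352, 0.0]
wrist_force: [-0.0, 0.5, -1.0]
width: 0.529
grip_force: 41.6
```

```bash
python3 - <<'E'
from h import *
st(); c=bot.camera_info('wrist')
shot('wrist','w3.png')
yaw=np.radians(7.3);o=np.array([.604,-.274])
A=np.array([[np.cos(yaw),-np.sin(yaw)],[np.sin(yaw),np.cos(yaw)]])
P=[list(o+A@p)+[.018] for p in np.array([[-.095,-.065],[-.095,.065],[.095,.065],[.095,-.065]])]
im=cv2.imread('pics/w3.png'); cv2.polylines(im,[proj('wrist',P,c).astype(int)],True,(0,0,255),1)
t=bot.read_camera('top')[:,:,::-1].copy(); cv2.polylines(t,[proj('top',P).astype(int)],True,(0,0,255),1)
t=cv2.resize(t[105:215,320:440],None,fx=2,fy=2)
im[:220,:240]=t[:220,:240]
cv2.imwrite('pics/w3b.png',im)
E
```

```text
t 6.95 p [ 0.5816 -0.2981  0.1175] ydir 6.98 zdir [-0.001  0.001 -1.   ] F [-0.   0.5 -1. ] w 0.529 g 41.6
```

View pics/w3b.png

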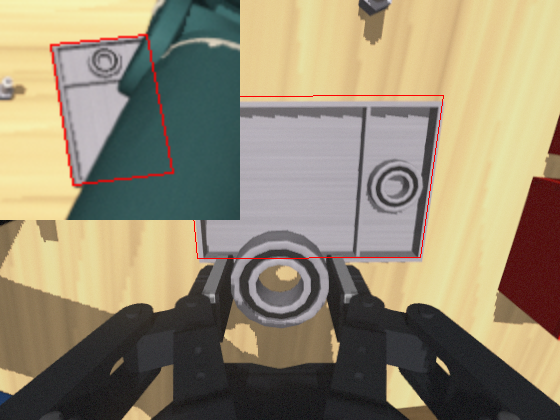

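{"method": "servo_tool", "body": {"series": [[0, -0.03, -0.3, 0, 0, 0, 0.6], [0, -0.03, -0.5, 0, 0, 0, 0.6], [0, -0.03, -0.62, 0, 0, 0, 0.6], [0, -0.03, -0.7, 0, 0, 0, 0.6], [0, -0.03, -0.72, 0, 0, 0, 0.6], [0, -0.03, -0.735, 0, 0, 0, 0.6], [0, -0.03, -0.735, 0, 0, 0, 0.6], [0, -0.03, -0.735, 0, 0, 0, 0.6]]}}

```text
time: 7.85
tool_pos: [0.5826, -0.3013, 0.01]
tcp_rot: [2.077, 2.353, 0.001]
wrist_force: [0.7, 0.6, -2.3]
width: 0.535
grip_force: 41.6
```

{"method": "servo_tool", "body": {"series": [[0, 0, -0.012, 0, 0, 0, 0.6], [0, 0, -0.024, 0, 0, 0, 0.6], [0, 0, -0.032, 0, 0, 0, 0.6], [0, 0, -0.04, 0, 0, 0, 0.6], [0, 0, -0.04, 0, 0, 0, 0.6], [0, 0, -0.04, 0, 0, 0, 0.6]]}}

```text
time: 8.45
tool_pos: [0.5817, -0.3011, 0.0038]
tcp_rot: [2.079, 2.355, -0.0]
wrist_force: [-2.3, 1.5, 6.1]
width: 0.536
grip_force: 42.2
```

{"method": "servo_tool", "body": {"series": [[0, 0, 0, 0, 0, 0, 0.5], [0, 0, 0, 0, 0, 0, 0.38], [0, 0, 0, 0, 0, 0, 0.3], [0, 0, 0, 0, 0, 0, 0.3], [0, 0, 0.1, 0, 0, 0, 0.3], [0, 0, 0.3, 0, 0, 0, 0.3], [0, 0, 0.6, 0, 0, 0, 0.3], [0, 0, 0.75, 0, 0, 0, 0.3], [0, 0, 0.75, 0, 0, 0, 0.3]]}}

```text
time: 9.35
tool_pos: [0.5852, -0.303, 0.1219]
tcp_rot: [2.072, 2.347, 0.003]
wrist_force: [0.7, -0.5, 0.2]
width: 0.701
grip_force: 0.0
```

{"method": "servo_tool", "body": {"series": [[-0.3, 0.3, 0, 0, 0, 0, 0.35], [-0.6, 0.6, 0, 0, 0, 0, 0.35], [-1, 1, 0, 0, 0, 0, 0.35], [-1, 1, 0, 0, 0, 0, 0.35], [-1, 1, 0, 0, 0, 0, 0.35], [-1, 1, 0, 0, 0, 0, 0.35]]}}

```text
time: 9.95
tool_pos: [0.4296, -0.1494, 0.1143]
tcp_rot: [-2.076, -2.356, 0.001]
wrist_force: [1.4, -0.5, 0.2]
width: 0.651
grip_force: 0.0
```

```bash
python3 - <<'E'
from h import *
s=st(); c=bot.camera_info('wrist')
im=shot('wrist','w4.png')
for k,z in dict(bearing_small_mid=.012).items():
    for m in bot.trace(k,'wrist')[:2]:
        y,x=np.nonzero(m['mask']); u,v=(x.min()+x.max())/2,(y.min()+y.max())/2
        print(k,round(m['score'],2),u,v,x.min(),x.max(),y.min(),y.max(),ray('wrist',u,v,z,c).round(4),ray('wrist',x.mean(),y.mean(),.01,c).round(4))
E
```

```text
t 9.95 p [ 0.4296 -0.1494  0.1143] ydir 7.21 zdir [-0.001  0.001 -1.   ] F [ 1.4 -0.5  0.2] w 0.651 g 0.0
bearing_small_mid 0.67 282.5 198.0 261 304 177 219 [ 0.4312 -0.1408  0.012 ] [ 0.4316 -0.1413  0.01  ]
```

View pics/w4.png

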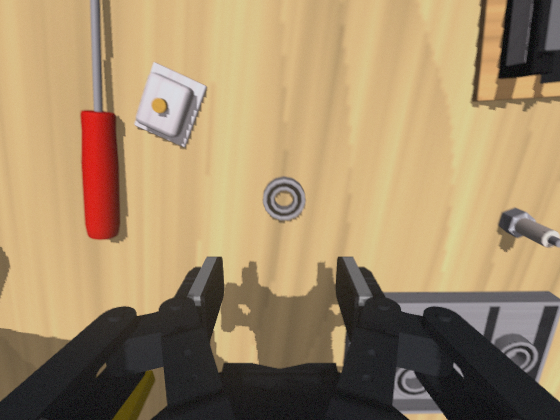

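{"method": "servo_tool", "body": {"series": [[0.012, 0.05, -0.3, 0, 0, 0, 0.35], [0.012, 0.05, -0.55, 0, 0, 0, 0.35], [0.012, 0.05, -0.66, 0, 0, 0, 0.35], [0.012, 0.05, -0.72, 0, 0, 0, 0.35], [0.012, 0.05, -0.735, 0, 0, 0, 0.35], [0.012, 0.05, -0.735, 0, 0, 0, 0.35], [0.012, 0.05, -0.735, 0, 0, 0, 0.35]]}}

```text
time: 10.75
tool_pos: [0.4349, -0.1442, 0.006]
tcp_rot: [2.078, 2.353, 0.001]
wrist_force: [-0.3, 0.6, 0.1]
width: 0.65
grip_force: 0.0
```

{"method": "servo_tool", "body": {"series": [[0, 0.02, -0.03, 0, 0, 0, 0.35], [0, 0.02, -0.03, 0, 0, 0, 0.35], [0, 0.02, -0.03, 0, 0, 0, 0.5], [0, 0.02, -0.03, 0, 0, 0, 0.75], [0, 0.02, -0.03, 0, 0, 0, 0.75], [0, 0.02, -0.03, 0, 0, 0, 0.75], [0, 0.02, -0.03, 0, 0, 0, 0.75], [0, 0.02, -0.03, 0, 0, 0, 0.75]]}}

```text
time: 11.55
tool_pos: [0.4334, -0.1404, 0.0009]
tcp_rot: [-2.079, -2.355, -0.0]
wrist_force: [-1.4, 0.8, 5.0]
width: 0.391
grip_force: 39.2
```

{"method": "servo_tool", "body": {"series": [[0, 0, 0.2, 0, 0, 0, 0.75], [0, 0, 0.5, 0, 0, 0, 0.75], [0, 0, 0.6, 0, 0, 0, 0.75], [0, 0, 0.6, 0, 0, 0, 0.75]]}}

```text
time: 11.95
tool_pos: [0.4361, -0.1414, 0.0935]
tcp_rot: [2.075, 2.35, 0.004]
wrist_force: [0.1, -0.2, -0.6]
width: 0.392
grip_force: 40.1
```

{"method": "servo_tool", "body": {"series": [[0.3, -0.23, 0, 0, 0, 0, 0.75], [0.6, -0.46, 0, 0, 0, 0, 0.75], [0.94, -0.72, 0, 0, 0, 0, 0.75], [0.94, -0.72, 0, 0, 0, 0, 0.75], [0.94, -0.72, 0, 0, 0, 0, 0.75], [0.94, -0.72, 0, 0, 0, 0, 0.75]]}}

```text
time: 12.55
tool_pos: [0.573, -0.2479, 0.0878]
tcp_rot: [-2.077, -2.351, 0.002]
wrist_force: [-0.2, 0.8, -1.4]
width: 0.387
grip_force: 40.1
```

{"method": "servo_tool", "body": {"series": [[0, 0, -0.2, 0, 0, 0, 0.75], [0, 0, -0.4, 0, 0, 0, 0.75], [0, 0, -0.5, 0, 0, 0, 0.75], [0, 0, -0.53, 0, 0, 0, 0.75], [0, 0, -0.53, 0, 0, 0, 0.75], [0, 0, -0.53, 0, 0, 0, 0.75]]}}

```text
time: 13.15
tool_pos: [0.5752, -0.2487, 0.0121]
tcp_rot: [2.078, 2.354, 0.001]
wrist_force: [-0.0, 0.2, -0.3]
width: 0.388
grip_force: 40.1
```

{"method": "servo_tool", "body": {"series": [[0, 0, -0.015, 0, 0, 0, 0.75], [0, 0, -0.03, 0, 0, 0, 0.75], [0, 0, -0.04, 0, 0, 0, 0.75], [0, 0, -0.048, 0, 0, 0, 0.75], [0, 0, -0.048, 0, 0, 0, 0.75], [0, 0, -0.048, 0, 0, 0, 0.75]]}}

```text
time: 13.75
tool_pos: [0.5748, -0.2486, 0.005]
tcp_rot: [2.079, 2.355, 0.0]
wrist_force: [-1.7, 2.0, 6.8]
width: 0.388
grip_force: 40.7
```

{"method": "servo_tool", "body": {"series": [[0, 0, 0, 0, 0, 0, 0.65], [0, 0, 0, 0, 0, 0, 0.5], [0, 0, 0, 0, 0, 0, 0.45], [0, 0, 0, 0, 0, 0, 0.45], [0, 0, 0.1, 0, 0, 0, 0.45], [0, 0, 0.3, 0, 0, 0, 0.45], [0, 0, 0.6, 0, 0, 0, 0.45], [0, 0, 0.9, 0, 0, 0, 0.45], [0, 0, 0.9, 0, 0, 0, 0.45]]}}

```text
time: 14.65
tool_pos: [0.5798, -0.251, 0.1484]
tcp_rot: [2.069, 2.344, 0.007]
wrist_force: [0.6, -0.0, 0.8]
width: 0.553
grip_force: 0.0
```

{"method": "servo_tool", "body": {"series": [[-0.2, 0.4, 0, 0, 0, -0.04, 0.4], [-0.34, 0.7, 0, 0, 0, -0.04, 0.4], [-0.34, 0.88, 0, 0, 0, -0.04, 0.4], [-0.34, 0.88, 0, 0, 0, -0.04, 0.4]]}}

```text
time: 15.05
tool_pos: [0.5215, -0.1122, 0.1387]
tcp_rot: [-2.218, -2.222, -0.001]
wrist_force: [-0.3, -0.6, -0.4]
width: 0.598
grip_force: 0.0
```

{"method": "servo_tool", "body": {"series": [[-0.2, 0.4, 0, 0, 0, 0, 0.4], [-0.34, 0.7, 0, 0, 0, 0, 0.4], [-0.34, 0.88, 0, 0, 0, 0, 0.4], [-0.34, 0.88, 0, 0, 0, 0, 0.4]]}}

```text
time: 15.45
tool_pos: [0.4714, 0.019, 0.139]
tcp_rot: [-2.217, -2.224, -0.002]
wrist_force: [0.4, -0.2, 0.1]
width: 0.601
grip_force: 0.0
```

{"method": "servo_tool", "body": {"series": [[-0.2, 0.4, 0, 0, 0, 0, 0.4], [-0.34, 0.7, 0, 0, 0, 0, 0.4], [-0.34, 0.88, 0, 0, 0, 0, 0.4], [-0.34, 0.88, 0, 0, 0, 0, 0.4], [-0.34, 0.88, 0, 0, 0, 0, 0.4]]}}

```text
time: 15.95
tool_pos: [0.4222, 0.1477, 0.1391]
tcp_rot: [2.219, 2.222, 0.001]
wrist_force: [0.7, 0.6, -0.3]
width: 0.603
grip_force: 0.0
```

```bash
python3 - <<'E'
from h import *
s=st(); c=bot.camera_info('wrist')
im=shot('wrist','w5.png'); t=bot.read_camera('top')
im=im[:,:,::-1].copy(); tt=t[:,:,::-1].copy()
yaw=np.radians(2);o=np.array([.603,.265])
A=np.array([[np.cos(yaw),-np.sin(yaw)],[np.sin(yaw),np.cos(yaw)]])
P=[list(o+A@p)+[.018] for p in np.array([[-.095,-.065],[-.095,.065],[.095,.065],[.095,-.065]])]
cv2.polylines(tt,[proj('top',P).astype(int)],True,(0,0,255),1)
B=cv2.resize(tt[115:205,130:200],None,fx=3,fy=3); C=cv2.resize(tt[115:205,340:410],None,fx=3,fy=3)
o=np.zeros((600,790,3),np.uint8); o[:420,:560]=im; o[:270,570:780]=B; o[300:570,570:780]=C; cv2.imwrite('pics/w5b.png',o)
E
```

```text
t 15.95 p [0.4222 0.1477 0.1391] ydir 0.06 zdir [ 0.001 -0.001 -1.   ] F [ 0.7  0.6 -0.3] w 0.603 g 0.0
```

View pics/w5b.png

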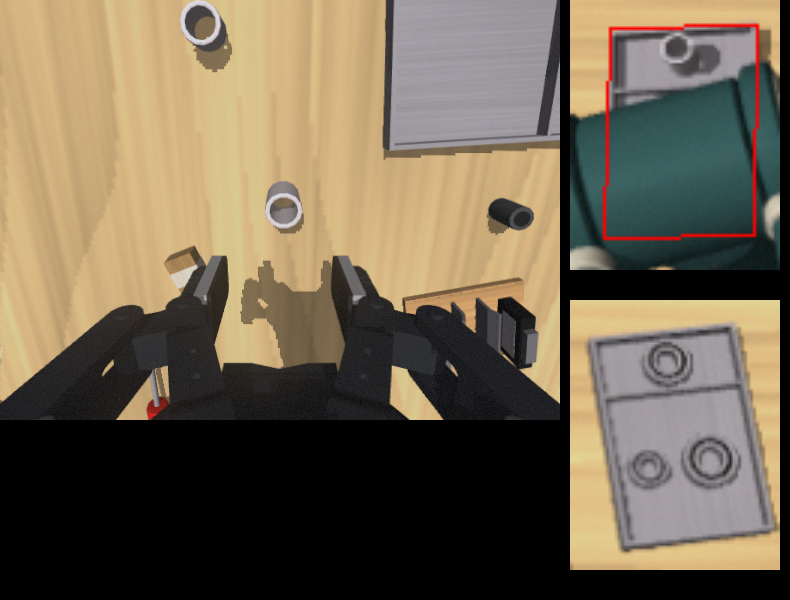

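Both bearings lie flat in their bay, in the crop at lower right. In the wrist view the long spacer rim is at (284,211), the short spacer rim at (203,26) and the spacer tray corner at (385,150).

```bash
python3 - <<'E'
from h import *
c=bot.camera_info('wrist')
for u,v,z in [(284,211,.045),(203,26,.028),(386,149,.018),(387,3,.018),(545,142,.018)]: print(ray('wrist',u,v,z,c).round(4))
E
```

```text
[0.4263 0.1464 0.045 ]
[0.3681 0.2808 0.028 ]
[0.5114 0.1916 0.018 ]
[0.5022 0.2982 0.018 ]
[0.6451 0.1977 0.018 ]
```

{"method": "servo_tool", "body": {"series": [[0.012, 0, -0.3, 0, 0, 0, 0.4], [0.012, 0, -0.6, 0, 0, 0, 0.4], [0.012, 0, -0.8, 0, 0, 0, 0.4], [0.012, 0, -0.85, 0, 0, 0, 0.4], [0.012, 0, -0.85, 0, 0, 0, 0.4], [0.012, 0, -0.85, 0, 0, 0, 0.4], [0.012, 0, -0.85, 0, 0, 0, 0.55], [0.012, 0, -0.85, 0, 0, 0, 0.8], [0.012, 0, -0.85, 0, 0, 0, 0.8], [0.012, 0, -0.85, 0, 0, 0, 0.8], [0.012, 0, -0.85, 0, 0, 0, 0.8], [0.012, 0, -0.85, 0, 0, 0, 0.8]]}}

```text
time: 17.25
tool_pos: [0.4252, 0.148, 0.0131]
tcp_rot: [2.221, 2.219, 0.005]
wrist_force: [-0.5, -1.8, 7.0]
width: 0.344
grip_force: 39.3
```

{"method": "servo_tool", "body": {"series": [[0, 0, 0.1, 0, 0, 0, 0.8], [0, 0, 0.4, 0, 0, 0, 0.8], [0, 0, 0.6, 0, 0, 0, 0.8], [0, 0, 0.6, 0, 0, 0, 0.8]]}}

```text
time: 17.65
tool_pos: [0.4276, 0.149, 0.1068]
tcp_rot: [2.219, 2.216, 0.016]
wrist_force: [0.8, 0.0, -0.5]
width: 0.339
grip_force: 39.7
```

{"method": "servo_tool", "body": {"series": [[0.3, 0.17, 0, 0, 0, 0.019, 0.8], [0.6, 0.34, 0, 0, 0, 0.019, 0.8], [0.9, 0.5, 0, 0, 0, 0.019, 0.8], [1, 0.56, 0, 0, 0, 0.019, 0.8], [1, 0.56, 0, 0, 0, 0.019, 0.8], [1, 0.56, 0, 0, 0, 0.019, 0.8]]}}

```text
time: 18.25
tool_pos: [0.5721, 0.2314, 0.0999]
tcp_rot: [-2.154, -2.285, 0.004]
wrist_force: [-0.3, -0.1, -0.3]
width: 0.339
grip_force: 39.8
```

{"method": "servo_tool", "body": {"series": [[0, 0, -0.2, 0, 0, 0, 0.8], [0, 0, -0.4, 0, 0, 0, 0.8], [0, 0, -0.5, 0, 0, 0, 0.8], [0, 0, -0.53, 0, 0, 0, 0.8], [0, 0, -0.53, 0, 0, 0, 0.8], [0, 0, -0.53, 0, 0, 0, 0.8]]}}

```text
time: 18.85
tool_pos: [0.5741, 0.2318, 0.023]
tcp_rot: [2.155, 2.284, 0.003]
wrist_force: [0.1, 0.1, 0.1]
width: 0.34
grip_force: 39.8
```

```bash
python3 -c "
from h import *
st()"
```

```text
t 18.85 p [0.5741 0.2318 0.023 ] ydir 3.33 zdir [ 0.002  0.001 -1.   ] F [0.1 0.1 0.1] w 0.34 g 39.8
```

{"method": "servo_tool", "body": {"series": [[0, 0, -0.015, 0, 0, 0, 0.8], [0, 0, -0.025, 0, 0, 0, 0.8], [0, 0, -0.032, 0, 0, 0, 0.8], [0, 0, -0.04, 0, 0, 0, 0.8], [0, 0, -0.04, 0, 0, 0, 0.8], [0, 0, -0.04, 0, 0, 0, 0.8]]}}

```text
time: 19.45
tool_pos: [0.5736, 0.2318, 0.0172]
tcp_rot: [2.155, 2.285, 0.001]
wrist_force: [-2.6, -0.6, 7.4]
width: 0.339
grip_force: 40.5
```

{"method": "servo_tool", "body": {"series": [[0, 0, 0, 0, 0, 0, 0.7], [0, 0, 0, 0, 0, 0, 0.6], [0, 0, 0, 0, 0, 0, 0.5], [0, 0, 0, 0, 0, 0, 0.5], [0, 0, 0.1, 0, 0, 0, 0.5], [0, 0, 0.3, 0, 0, 0, 0.5], [0, 0, 0.6, 0, 0, 0, 0.5], [0, 0, 0.75, 0, 0, 0, 0.5], [0, 0, 0.75, 0, 0, 0, 0.5]]}}

```text
time: 20.35
tool_pos: [0.577, 0.233, 0.1346]
tcp_rot: [2.152, 2.282, 0.015]
wrist_force: [1.1, 0.3, 0.3]
width: 0.503
grip_force: 0.0
```

{"method": "servo_tool", "body": {"series": [[-0.3, 0.08, 0, 0, 0, 0, 0.4], [-0.6, 0.16, 0, 0, 0, 0, 0.4], [-0.69, 0.16, 0, 0, 0, 0, 0.4], [-0.69, 0.16, 0, 0, 0, 0, 0.4]]}}

```text
time: 20.75
tool_pos: [0.4671, 0.2553, 0.1273]
tcp_rot: [-2.153, -2.287, 0.003]
wrist_force: [0.6, -1.3, 0.3]
width: 0.598
grip_force: 0.0
```

{"method": "servo_tool", "body": {"series": [[-0.3, 0.08, 0, 0, 0, 0, 0.4], [-0.6, 0.16, 0, 0, 0, 0, 0.4], [-0.69, 0.16, 0, 0, 0, 0, 0.4], [-0.69, 0.16, 0, 0, 0, 0, 0.4], [-0.69, 0.16, 0, 0, 0, 0, 0.4], [-0.69, 0.16, 0, 0, 0, 0, 0.4]]}}

```text
time: 21.35
tool_pos: [0.3682, 0.2797, 0.1286]
tcp_rot: [2.156, 2.284, 0.002]
wrist_force: [0.2, -0.1, -0.1]
width: 0.6
grip_force: 0.0
```

```bash
python3 - <<'E'
from h import *
s=st(); c=bot.camera_info('wrist')
im=shot('wrist','w6.png')
E
```

```text
t 21.35 p [0.3682 0.2797 0.1286] ydir 3.28 zdir [ 0.002  0.001 -1.   ] F [ 0.2 -0.1 -0.1] w 0.6 g 0.0
```

View pics/w6.png

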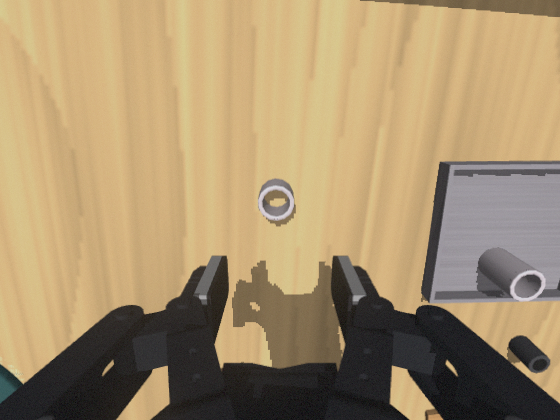

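The long spacer stands in the tray at (510,272). The short spacer rim is at (277,203), directly under the gripper path.

{"method": "servo_tool", "body": {"series": [[-0.005, 0, -0.3, 0, 0, 0, 0.4], [-0.005, 0, -0.6, 0, 0, 0, 0.4], [-0.005, 0, -0.78, 0, 0, 0, 0.4], [-0.005, 0, -0.83, 0, 0, 0, 0.4], [-0.005, 0, -0.83, 0, 0, 0, 0.4], [-0.005, 0, -0.83, 0, 0, 0, 0.4], [-0.005, 0, -0.83, 0, 0, 0, 0.55], [-0.005, 0, -0.83, 0, 0, 0, 0.8], [-0.005, 0, -0.83, 0, 0, 0, 0.8], [-0.005, 0, -0.83, 0, 0, 0, 0.8], [-0.005, 0, -0.83, 0, 0, 0, 0.8], [-0.005, 0, -0.83, 0, 0, 0, 0.8]]}}

```text
time: 22.6
tool_pos: [0.3671, 0.2807, 0.0056]
tcp_rot: [2.155, 2.285, 0.006]
wrist_force: [-0.4, -0.8, 6.4]
width: 0.333
grip_force: 39.4
```

{"method": "servo_tool", "body": {"series": [[0, 0, 0.1, 0, 0, 0, 0.8], [0, 0, 0.4, 0, 0, 0, 0.8], [0, 0, 0.6, 0, 0, 0, 0.8], [0, 0, 0.6, 0, 0, 0, 0.8]]}}

```text
time: 23.0
tool_pos: [0.3693, 0.2823, 0.0994]
tcp_rot: [2.154, 2.284, 0.018]
wrist_force: [1.0, 1.2, -0.2]
width: 0.33
grip_force: 39.7
```

{"method": "servo_tool", "body": {"series": [[0.3, 0.03, 0, 0, 0, 0, 0.8], [0.6, 0.03, 0, 0, 0, 0, 0.8], [0.7, 0.03, 0, 0, 0, 0, 0.8], [0.7, 0.03, 0, 0, 0, 0, 0.8]]}}

```text
time: 23.4
tool_pos: [0.4723, 0.284, 0.0934]
tcp_rot: [2.157, 2.283, 0.001]
wrist_force: [-0.2, 0.1, -0.0]
width: 0.334
grip_force: 39.8
```

{"method": "servo_tool", "body": {"series": [[0.3, 0.03, 0, 0, 0, 0, 0.8], [0.6, 0.03, 0, 0, 0, 0, 0.8], [0.7, 0.03, 0, 0, 0, 0, 0.8], [0.7, 0.03, 0, 0, 0, 0, 0.8], [0.7, 0.03, 0, 0, 0, 0, 0.8]]}}

```text
time: 23.9
tool_pos: [0.5732, 0.2882, 0.0925]
tcp_rot: [-2.155, -2.284, 0.005]
wrist_force: [-0.6, -0.2, -0.3]
width: 0.333
grip_force: 39.8
```

{"method": "servo_tool", "body": {"series": [[0, 0, -0.2, 0, 0, 0, 0.8], [0, 0, -0.4, 0, 0, 0, 0.8], [0, 0, -0.5, 0, 0, 0, 0.8], [0, 0, -0.53, 0, 0, 0, 0.8], [0, 0, -0.53, 0, 0, 0, 0.8], [0, 0, -0.53, 0, 0, 0, 0.8]]}}

```text
time: 24.5
tool_pos: [0.5761, 0.2892, 0.0155]
tcp_rot: [2.155, 2.285, 0.003]
wrist_force: [0.4, -0.1, -0.2]
width: 0.334
grip_force: 39.8
```

Floor contact should come at TCP z of about 0.0096.

{"method": "servo_tool", "body": {"series": [[0, 0, -0.015, 0, 0, 0, 0.8], [0, 0, -0.025, 0, 0, 0, 0.8], [0, 0, -0.032, 0, 0, 0, 0.8], [0, 0, -0.04, 0, 0, 0, 0.8], [0, 0, -0.04, 0, 0, 0, 0.8], [0, 0, -0.04, 0, 0, 0, 0.8]]}}

```text
time: 25.1
tool_pos: [0.5759, 0.2888, 0.0096]
tcp_rot: [2.156, 2.285, 0.001]
wrist_force: [-2.1, -0.7, 7.7]
width: 0.333
grip_force: 40.5
```

{"method": "servo_tool", "body": {"series": [[0, 0, 0, 0, 0, 0, 0.7], [0, 0, 0, 0, 0, 0, 0.6], [0, 0, 0, 0, 0, 0, 0.5], [0, 0, 0, 0, 0, 0, 0.5], [0, 0, 0.1, 0, 0, 0, 0.5], [0, 0, 0.3, 0, 0, 0, 0.5], [0, 0, 0.6, 0, 0, 0, 0.5], [0, 0, 1, 0, 0, 0, 0.5], [0, 0, 1, 0, 0, 0, 0.5]]}}

```text
time: 26.0
tool_pos: [0.5798, 0.2906, 0.1673]
tcp_rot: [2.152, 2.282, 0.019]
wrist_force: [0.6, -0.8, 0.6]
width: 0.499
grip_force: 0.0
```

{"method": "servo_tool", "body": {"series": [[0.05, -0.3, 0, 0, 0, 0, 0.4], [0.08, -0.6, 0, 0, 0, 0, 0.4], [0.08, -0.8, 0, 0, 0, 0.04, 0.4], [0.08, -0.8, 0, 0, 0, 0.04, 0.4]]}}

```text
time: 26.4
tool_pos: [0.5873, 0.165, 0.1585]
tcp_rot: [2.009, 2.414, -0.002]
wrist_force: [0.1, -0.1, -0.2]
width: 0.601
grip_force: 0.0
```

{"method": "servo_tool", "body": {"series": [[0.05, -0.3, 0, 0, 0, 0, 0.4], [0.08, -0.6, 0, 0, 0, 0, 0.4], [0.08, -0.8, 0, 0, 0, 0, 0.4], [0.08, -0.8, 0, 0, 0, 0, 0.4]]}}

```text
time: 26.8
tool_pos: [0.5996, 0.0459, 0.1584]
tcp_rot: [2.013, 2.411, -0.001]
wrist_force: [-0.3, 0.8, 0.4]
width: 0.597
grip_force: 0.0
```

{"method": "servo_tool", "body": {"series": [[0.05, -0.3, 0, 0, 0, 0, 0.4], [0.08, -0.6, 0, 0, 0, 0, 0.4], [0.08, -0.8, 0, 0, 0, 0, 0.4], [0.08, -0.8, 0, 0, 0, 0, 0.4], [0.08, -0.8, 0, 0, 0, 0, 0.4], [0.08, -0.8, 0, 0, 0, 0, 0.4]]}}

```text
time: 27.4
tool_pos: [0.6115, -0.0697, 0.1581]
tcp_rot: [-2.007, -2.416, -0.001]
wrist_force: [0.1, 0.2, -0.0]
width: 0.599
grip_force: 0.0
```

```bash
python3 - <<'E'
from h import *
s=st(); c=bot.camera_info('wrist'); import pickle; pickle.dump(c,open('c7.pkl','wb'))
im=shot('wrist','w7.png')
for m in bot.mark_of('rack','wrist')[:1]:
    v,u=m['at'][0]*420,m['at'][1]*560; print(u,v,ray('wrist',u,v,0,c))
for m in bot.trace('rack','wrist')[:1]:
    y,x=np.nonzero(m['mask']); print(x.min(),x.max(),y.min(),y.max())
    x0,x1,y0,y1=max(x.min()-20,0),x.max()+20,max(y.min()-20,0),y.max()+20
    f=min(780/(x1-x0),580/(y1-y0)); print(x0,y0,f)
    cv2.imwrite('pics/w7c.png',cv2.resize(im[y0:y1,x0:x1,::-1],None,fx=f,fy=f,interpolation=2))
E
```

```text
t 27.4 p [ 0.6115 -0.0697  0.1581] ydir 10.59 zdir [-0.     0.001 -1.   ] F [ 0.1  0.2 -0. ] w 0.599 g 0.0
299.376 113.61000000000001 [0.61634381 0.00565965 0.        ]
232 371 56 162
212 36 3.9726027397260273
```

View pics/w7c.png

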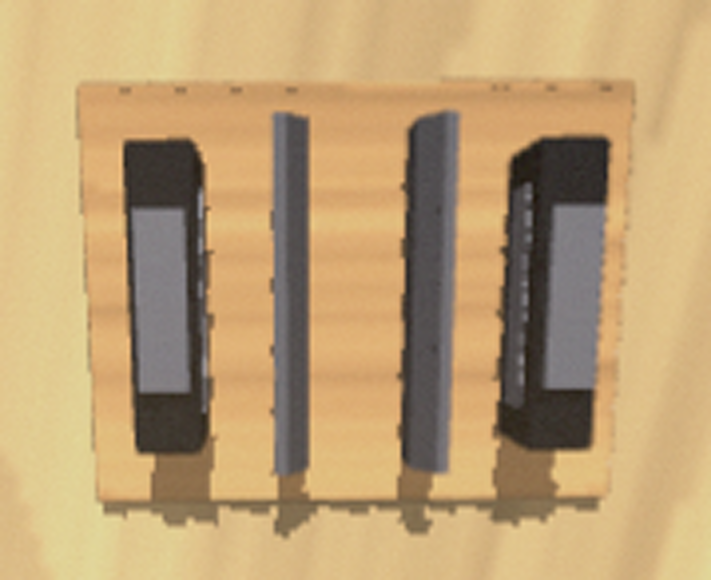

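The crop shows the rack with its free slot between dividers. The inner top edges are at x≈287 and x≈444 in the crop, and the board corners are at (80,84), (633,82), (606,497) and (102,500).

```bash
python3 - <<'E'
from h import *
import pickle; c=pickle.load(open('c7.pkl','rb'))
def q(a,b,z): return ray('wrist',212+a/3.9726,36+b/3.9726,z,c)[:2]
B=[q(*p,.008) for p in [(80,84),(633,82),(606,497),(102,500)]]
B=np.array(B); print(B.round(4),'c',B.mean(0).round(4))
for i in range(4): d=B[(i+1)%4]-B[i]; print(np.linalg.norm(d).round(4),np.degrees(np.arctan2(d[1],d[0])).round(1))
L1,L2=q(288,118,.037),q(288,470,.037); R1,R2=q(446,115,.037),q(438,470,.037)
print(L1,L2,R1,R2,(L1+L2+R1+R2)/4,np.linalg.norm((L1+L2-R1-R2)/2)); 
for a,b in((L1,L2),(R1,R2)): d=a-b; print(np.linalg.norm(d),np.degrees(np.arctan2(d[1],d[0]))-90)
U=[q(*p,.048) for p in [(126,143),(192,143),(203,447),(140,452),(545,140),(608,140),(590,447),(525,445)]]
print(np.array(U).round(4),np.mean(U,0))
E
```

```text
[[ 0.5503  0.0405]
 [ 0.6668  0.0628]
 [ 0.6841 -0.0247]
 [ 0.568  -0.0472]] c [0.6173 0.0078]
0.1186 10.8
0.0892 -78.8
0.1182 -169.1
0.0894 101.4
[0.59564276 0.03831399] [ 0.60843936 -0.02862518] [0.62571221 0.04451446] [ 0.63938485 -0.02283766] [0.61729479 0.0078414 ] 0.031090737735348477
0.06815134642538889 10.82251905520981
0.06872589413242555 11.475246066396338
[[ 0.5667  0.0271]
 [ 0.5789  0.0294]
 [ 0.5904 -0.0258]
 [ 0.5782 -0.0291]
 [ 0.6437  0.0421]
 [ 0.6554  0.0443]
 [ 0.6666 -0.0116]
 [ 0.6537 -0.0136]] [0.61670021 0.00784775]
```

{"method": "servo_tool", "body": {"series": [[-0.27, -0.25, 0, 0, 0, -0.04, 0.2], [-0.55, -0.5, 0, 0, 0, -0.04, 0.2], [-0.815, -0.77, 0, 0, 0, -0.04, 0.2], [-0.815, -0.77, 0, 0, 0, -0.04, 0.2]]}}

```text
time: 27.95
tool_pos: [0.4863, -0.1879, 0.1578]
tcp_rot: [-2.156, -2.284, 0.002]
wrist_force: [0.5, 0.7, 0.0]
width: 0.803
grip_force: 0.0
```

{"method": "servo_tool", "body": {"series": [[-0.27, -0.25, 0, 0, 0, 0, 0.2], [-0.55, -0.5, 0, 0, 0, 0, 0.2], [-0.815, -0.77, 0, 0, 0, 0, 0.2], [-0.815, -0.77, 0, 0, 0, 0, 0.2], [-0.815, -0.77, 0, 0, 0, 0, 0.2], [-0.815, -0.77, 0, 0, 0, 0, 0.2]]}}

```text
time: 28.55
tool_pos: [0.3673, -0.302, 0.1583]
tcp_rot: [2.156, 2.284, 0.001]
wrist_force: [0.2, 0.4, -0.1]
width: 0.801
grip_force: 0.0
```

```bash
python3 - <<'E'
from h import *
s=st(); c=bot.camera_info('wrist'); import pickle; pickle.dump(c,open('c8.pkl','wb'))
im=shot('wrist','w8.png')
for m in bot.trace('ignition_unit_mid','wrist')[:2]: print(m['score'],np.array(m['box'])*[560,420,560,420])
E
```

```text
t 28.55 p [ 0.3673 -0.302   0.1583] ydir 3.3 zdir [ 0.001  0.    -1.   ] F [ 0.2  0.4 -0.1] w 0.801 g 0.0
0.92 [277.592 158.592 294.28  240.996]
0.76 [153.72  230.412 237.72  279.594]
```

View pics/w8.png

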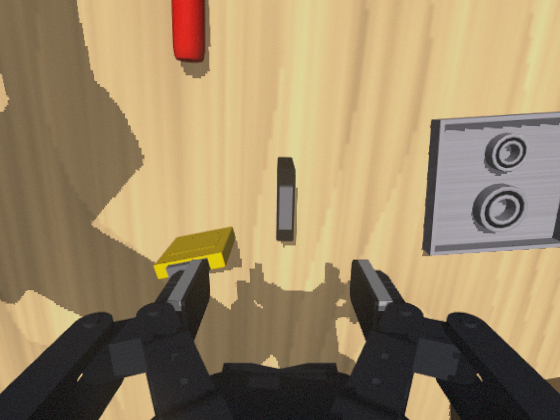

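The black unit's connector is centred at (286.5,208), spanning rows 187–230. The yellow look-alike is at (195,252), off to the side. Both bearings are visible in their tray.

```bash
python3 - <<'E'
from h import *
import pickle; c=pickle.load(open('c8.pkl','rb'))
for u,v,z in [(286.5,187,.07),(286.5,208.5,.07),(286,230,.07),(287,241,.064),(287,158,0.0),(155,270,.02),(235,230,.01),(225,266,.02)]: print(ray('wrist',u,v,z,c).round(4))
E
```

```text
[ 0.3719 -0.281   0.07  ]
[ 0.373  -0.2979  0.07  ]
[ 0.3737 -0.3156  0.07  ]
[ 0.3754 -0.3274  0.064 ]
[ 0.3732 -0.2692  0.    ]
[ 0.2479 -0.3852  0.02  ]
[ 0.326  -0.3416  0.01  ]
[ 0.3179 -0.3765  0.02  ]
```

{"method": "servo_tool", "body": {"series": [[0.038, 0.027, 0, 0, 0, 0, 0.5], [0.038, 0.027, -0.15, 0, 0, 0, 0.5], [0.038, 0.027, -0.4, 0, 0, 0, 0.5], [0.038, 0.027, -0.6, 0, 0, 0, 0.5], [0.038, 0.027, -0.72, 0, 0, 0, 0.5], [0.038, 0.027, -0.78, 0, 0, 0, 0.5], [0.038, 0.027, -0.78, 0, 0, 0, 0.5], [0.038, 0.027, -0.78, 0, 0, 0, 0.5]]}}

```text
time: 29.45
tool_pos: [0.3737, -0.2985, 0.0418]
tcp_rot: [2.154, 2.285, 0.0]
wrist_force: [0.3, 1.3, 0.9]
width: 0.495
grip_force: 0.0
```

{"method": "servo_tool", "body": {"series": [[0, 0, 0, 0, 0, 0, 0.6], [0, 0, 0, 0, 0, 0, 0.7], [0, 0, 0, 0, 0, 0, 0.95], [0, 0, 0, 0, 0, 0, 0.95], [0, 0, 0, 0, 0, 0, 0.95], [0, 0, 0, 0, 0, 0, 0.95], [0, 0, 0, 0, 0, 0, 0.95], [0, 0, 0, 0, 0, 0, 0.95]]}}

```text
time: 30.25
tool_pos: [0.3733, -0.2988, 0.042]
tcp_rot: [2.155, 2.284, 0.0]
wrist_force: [0.3, 0.8, 5.7]
width: 0.154
grip_force: 43.3
```

```bash
python3 -c "
from h import *
st()"
```

```text
t 30.25 p [ 0.3733 -0.2988  0.042 ] ydir 3.33 zdir [ 0.001 -0.001 -1.   ] F [0.3 0.8 5.7] w 0.154 g 43.3
```

{"method": "servo_tool", "body": {"series": [[0, 0, 0.1, 0, 0, 0, 0.95], [0, 0, 0.3, 0, 0, 0, 0.95], [0, 0, 0.6, 0, 0, 0, 0.95], [0, 0, 0.7, 0, 0, 0, 0.95], [0, 0, 0.7, 0, 0, 0, 0.95]], "newtons": 60}}

```text
time: 30.75
tool_pos: [0.3743, -0.3, 0.1491]
tcp_rot: [2.152, 2.28, 0.0]
wrist_force: [0.8, 0.8, -0.7]
width: 0.148
grip_force: 60.2
```

{"method": "servo_tool", "body": {"series": [[0.2, 0.25, 0, 0, 0, 0.02, 0.95], [0.4, 0.5, 0, 0, 0, 0.043, 0.95], [0.54, 0.68, 0, 0, 0, 0.043, 0.95], [0.54, 0.68, 0, 0, 0, 0.043, 0.95]]}}

```text
time: 31.15
tool_pos: [0.4542, -0.193, 0.1439]
tcp_rot: [-1.99, -2.427, -0.001]
wrist_force: [-0.0, 0.2, -1.1]
width: 0.145
grip_force: 60.2
```

{"method": "servo_tool", "body": {"series": [[0.2, 0.25, 0, 0, 0, 0, 0.95], [0.4, 0.5, 0, 0, 0, 0, 0.95], [0.54, 0.68, 0, 0, 0, 0, 0.95], [0.54, 0.68, 0, 0, 0, 0, 0.95]]}}

```text
time: 31.55
tool_pos: [0.5355, -0.0918, 0.1442]
tcp_rot: [-1.991, -2.427, -0.0]
wrist_force: [0.3, -0.8, -0.8]
width: 0.147
grip_force: 60.2
```

{"method": "servo_tool", "body": {"series": [[0.2, 0.25, 0, 0, 0, 0, 0.95], [0.4, 0.5, 0, 0, 0, 0, 0.95], [0.54, 0.68, 0, 0, 0, 0, 0.95], [0.54, 0.68, 0, 0, 0, 0, 0.95], [0.54, 0.68, 0, 0, 0, 0, 0.95], [0.54, 0.68, 0, 0, 0, 0, 0.95], [0.54, 0.68, 0, 0, 0, 0, 0.95]]}}

```text
time: 32.25
tool_pos: [0.6143, 0.0061, 0.1454]
tcp_rot: [-1.998, -2.423, 0.002]
wrist_force: [0.0, -0.4, -1.6]
width: 0.149
grip_force: 60.1
```

```bash
python3 - <<'E'
from h import *
s=st(); c=bot.camera_info('wrist'); im=shot('wrist','w9.png')
for m in bot.trace('ignition_unit_mid','wrist')[:2]: print(m['score'],np.array(m['box'])*[560,420,560,420])
E
```

```text
t 32.25 p [0.6143 0.0061 0.1454] ydir 10.99 zdir [-0.002 -0.    -1.   ] F [ 0.  -0.4 -1.6] w 0.149 g 60.1
0.66 [263.816 186.9   298.312 344.988]
```

View pics/w9.png

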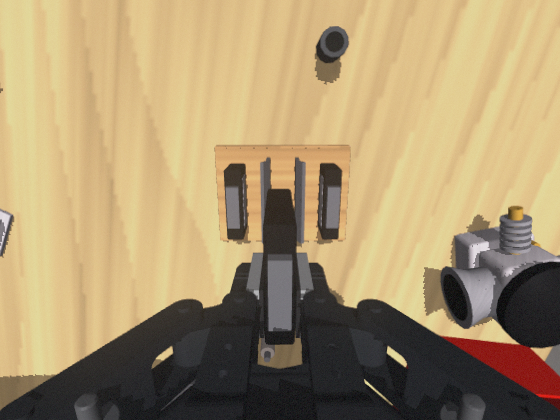

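The unit is upright in the gripper at (280,265), in line with the slot, whose dividers are at x≈264 and x≈300. I'll centre it and lower partway.

{"method": "servo_tool", "body": {"series": [[0.018, 0.011, 0, 0, 0, 0, 0.95], [0.018, 0.011, -0.15, 0, 0, 0, 0.95], [0.018, 0.011, -0.32, 0, 0, 0, 0.95], [0.018, 0.011, -0.32, 0, 0, 0, 0.95], [0.018, 0.011, -0.32, 0, 0, 0, 0.95], [0.018, 0.011, -0.32, 0, 0, 0, 0.95]]}}

```text
time: 32.95
tool_pos: [0.6195, 0.0092, 0.0996]
tcp_rot: [1.995, 2.424, 0.002]
wrist_force: [0.4, 0.6, -0.9]
width: 0.149
grip_force: 60.1
```

```bash
python3 -c "
from h import *
st()"
```

```text
t 32.95 p [0.6195 0.0092 0.0996] ydir 11.08 zdir [ 0.002 -0.    -1.   ] F [ 0.4  0.6 -0.9] w 0.149 g 60.1
```

{"method": "servo_tool", "body": {"series": [[-0.006, -0.005, 0, 0, 0, 0, 0.95], [-0.006, -0.005, 0, 0, 0, 0, 0.95], [-0.006, -0.005, 0, 0, 0, 0, 0.95], [-0.006, -0.005, 0, 0, 0, 0, 0.95], [-0.006, -0.005, 0, 0, 0, 0, 0.95]]}}

```text
time: 33.45
tool_pos: [0.6175, 0.0085, 0.0982]
tcp_rot: [1.997, 2.425, 0.0]
wrist_force: [0.6, 0.2, -1.1]
width: 0.15
grip_force: 60.1
```

{"method": "servo_tool", "body": {"series": [[0, 0, -0.05, 0, 0, 0, 0.95], [0, 0, -0.1, 0, 0, 0, 0.95], [0, 0, -0.15, 0, 0, 0, 0.95], [0, 0, -0.2, 0, 0, 0, 0.95], [0, 0, -0.24, 0, 0, 0, 0.95], [0, 0, -0.27, 0, 0, 0, 0.95], [0, 0, -0.28, 0, 0, 0, 0.95], [0, 0, -0.28, 0, 0, 0, 0.95], [0, 0, -0.28, 0, 0, 0, 0.95]]}}

```text
time: 34.35
tool_pos: [0.6177, 0.0085, 0.0564]
tcp_rot: [1.996, 2.425, 0.001]
wrist_force: [0.3, 0.4, -0.5]
width: 0.15
grip_force: 60.1
```

{"method": "servo_tool", "body": {"series": [[-0.003, -0.003, -0.012, 0, 0, 0, 0.95], [-0.003, -0.003, -0.024, 0, 0, 0, 0.95], [-0.003, -0.003, -0.032, 0, 0, 0, 0.95], [-0.003, -0.003, -0.038, 0, 0, 0, 0.95], [-0.003, -0.003, -0.042, 0, 0, 0, 0.95], [-0.003, -0.003, -0.042, 0, 0, 0, 0.95], [-0.003, -0.003, -0.042, 0, 0, 0, 0.95]]}}

```text
time: 35.05
tool_pos: [0.617, 0.0081, 0.0502]
tcp_rot: [-1.996, -2.426, 0.0]
wrist_force: [-1.6, 1.2, 2.7]
width: 0.15
grip_force: 60.8
```

{"method": "servo_tool", "body": {"series": [[0, 0, -0.004, 0, 0, 0, 0.95], [0, 0, -0.006, 0, 0, 0, 0.95], [0, 0, -0.006, 0, 0, 0, 0.95], [0, 0, -0.006, 0, 0, 0, 0.95]]}}

```text
time: 35.45
tool_pos: [0.6171, 0.0081, 0.0502]
tcp_rot: [1.996, 2.426, 0.0]
wrist_force: [-5.2, -0.3, 7.6]
width: 0.15
grip_force: 61.6
```

{"method": "servo_tool", "body": {"series": [[0, 0, 0.004, 0, 0, 0, 0.85], [0, 0, 0.004, 0, 0, 0, 0.8], [0, 0, 0.004, 0, 0, 0, 0.72], [0, 0, 0.004, 0, 0, 0, 0.72], [0, 0, 0.004, 0, 0, 0, 0.72], [0, 0, 0.1, 0, 0, 0, 0.72], [0, 0, 0.25, 0, 0, 0, 0.72], [0, 0, 0.6, 0, 0, 0, 0.72], [0, 0, 0.9, 0, 0, 0, 0.72], [0, 0, 0.9, 0, 0, 0, 0.72]]}}

```text
time: 36.45
tool_pos: [0.6229, 0.008, 0.1945]
tcp_rot: [1.988, 2.415, 0.016]
wrist_force: [0.3, 0.2, 1.8]
width: 0.281
grip_force: 0.0
```

{"method": "servo_tool", "body": {"series": [[0, -0.3, 0, 0, 0, 0, 0.4], [0, -0.6, 0, 0, 0, 0, 0.4], [0, -0.7, 0, 0, 0, 0, 0.4], [0, -0.7, 0, 0, 0, 0, 0.4], [0, -0.7, 0, 0, 0, 0, 0.4], [0, -0.7, 0, 0, 0, 0, 0.4]]}}

```text
time: 37.05
tool_pos: [0.6169, -0.0956, 0.1838]
tcp_rot: [-1.995, -2.426, -0.001]
wrist_force: [0.3, -0.2, -0.6]
width: 0.6
grip_force: 0.0
```

```bash
python3 - <<'E'
from h import *
s=st(); c=bot.camera_info('wrist'); 
im=shot('wrist','w10.png'); sd=bot.read_camera('side'); tp=bot.read_camera('top')
o=np.zeros((600,790,3),np.uint8); o[:300,:420]=cv2.resize(im[0:200,140:420],(420,300)); 
o[:300,425:790]=cv2.resize(sd[120:230,220:354],(365,300)); o[300:600,:300]=cv2.resize(tp[115:205,130:220],(300,300)); o[300:600,310:720]=cv2.resize(sd[210:300,350:473],(410,300))
cv2.imwrite('pics/fin.png',o[:,:,::-1])
E
```

```text
t 37.05 p [ 0.6169 -0.0956  0.1838] ydir 11.13 zdir [-0.     0.001 -1.   ] F [ 0.3 -0.2 -0.6] w 0.6 g 0.0
```

View pics/fin.png

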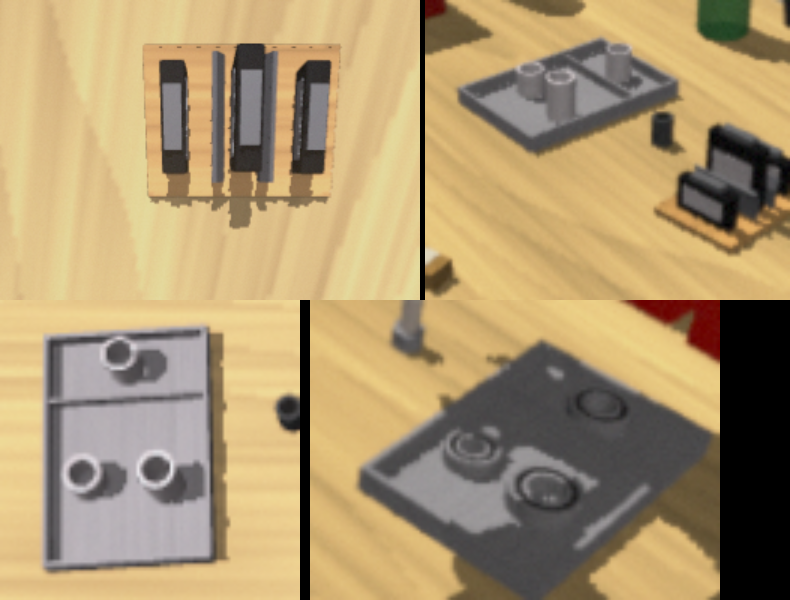

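All five parts look correct. The unit stands upright in the slot, both spacers stand upright in their bay, and both bearings lie flat in theirs.

```bash
python3 -c "
from workcell import bot
print(bot.finish_job())"
```

```text
the job is handed in; nothing more can be done
None
```

The job is handed in: both bearings lie flat and both spacers stand upright in their tray bays, and the ignition unit stands seated in the rack's free slot, done in the order asked in about 37 s of robot time; no verdict came back.

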